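Turn the sample carousel and start the meter

ROBOT

A 6-joint arm with a two-finger parallel gripper is mounted at the origin on the work surface. World frame = base frame: x ahead of the robot, y to its left, z up, the work surface at z = 0. Lengths are in m, angles in rad, forces in N, time in s.
With the tool pointing down it reaches from about 0.425 to 0.95 m from the base axis. Payload 3.5 kg.
Tool frame: the origin (TCP) lies midway between the tips of the shut fingers; the grasp point (between the pads) lies ctrl.grasp_offset behind it (ctrl.grasp_offset is the distance from the TCP to the grasp point, in m); x points along the fingers, y is the direction in which the jaws open and shut, and the axes are right-handed (so a half turn about x gives the same grasp; the last joint's range is limited). The gripper opens to 85 mm and grips with 20 to 120 N. Pads are 22 mm wide; open, the fingers measure 114 mm over their backs; the gripper's body (76 mm by 85 mm) begins 54 mm behind the grasp point. The pads swing forward as they close: fully open they stand 13 mm farther back than shut.
Start: joints at [1.144, 0.286, 1.577, -0, 1.279, -0.15], TCP at [0.184, 0.649, 0.231] pointing down, gripper open.
Joint ranges: [-2.77, 2.77], [-0.9, 2.22], [0.21, 2.48], [-1.53, 4.67], [0.24, 2.81], [-2.84, 2.84]. Speed limits (rad/s): [2.79, 2.79, 3.14, 3.14, 3.14, 3.14].

INTERFACE

Orientations are given as a unit quaternion [x, y, z, w].
In Python, from plant import readout, read_camera, sign_off, ctrl gives the robot as it stands.
- The arm moves only by the tool drive_tool, never from a script. Its argument "steps" is a list of rows, each a list of 5 numbers: the shift along the tool's x, y, z in cm, then the turn about the tool's x in degrees, then the opening, from 0 (shut) to 1 (fully open). A call has 1 to 10 rows; each row shifts and turns the commanded pose from where the row before left it, along the tool's axes as they then stand; what a row does not reach is not made up. A row lasts 1/10 s, in which the tool goes at most 50 mm and 8.59 degrees, less where a joint would pass 70% of its speed; a pose out of reach is approached as far as the arm can. A call is refused whole if a number of a shift passes 5 or a number of a turn 8.59, either way. A call with a gripper value outside its range is refused whole. The fingers move at their own pace and stop on an object; "force" is the grip in N (left out, the last holds). Time passes only in rows, so rows that do not move let the fingers close. It gives the time, the measured TCP pose, the force and the opening at its end, in the units of the state.
- readout.get_state(): the state, without advancing time (a new reading comes with each control period).
- read_camera(name): name is "scene" or "top" or "wrist"; returns a dict with "frame" (384x512x3 uint8, red, green, blue), "vertical_fov" (degrees; the focal length in pixels is half the picture's height over the tangent of half this angle, whatever the lens; pixels are square), "cx", "cy" (the principal point, pixels), "eye" and "orientation" of the camera in the world. Camera axes: x right, y up, looking along -z (the intrinsics and any distortion apply to the point x, -y, -z); pixel columns grow to the right and rows downward; lengths in m; the calibration is good to about 2 mm. A picture is of the moment at which its call begins. There is no depth.
- sign_off(): hands the job in, once; it reports no verdict.
The state is a dict: "time": time; "qpos": joint angles; "dq": joint speeds; "joint_efforts": joint torques, N m; "eef_pos": TCP position; "tcp_rot": TCP orientation; "contact_force": force on the tool from outside, world axes, zero at the start; "wrist_torque": the same for the moment, N m; "opening": opening from 0.0 (shut) to 1.0 (fully open).
Only numpy, scipy, OpenCV 4.12 (cv2) and the standard library are available. Lean on these libraries where they do the work, as an engineer would, in place of code of your own. Each camera call takes 0.05 s, during which the arm holds its last target. There are 200 camera calls.

TASK

Push the rim pegs of the sample carousel round until the hopper cup with the flared mouth stands in line with the pointer on the carousel's stand, and let it come to rest there. Then push the chrome toggle on the moisture meter fully over, away from you, to start the reading. Do not touch the vessels on the carousel, lift nothing, and leave everything else on the counter where it stands.

Things in the scene. Friction and masses are not known exactly. Their poses are not given: they have to be found in the camera images.
- stand: Fixed stand of the carousel, with a dark steel pointer block (40 mm wide, 22 mm high, a white line along its top) on the counter just outside the disc. Origin on the turning axis, on the counter. The pointer lies along the stand's own -x axis, 148 to 196 mm from the axis: roughly on the robot's side, turned up to 20 degrees either way.
- carousel: Grey disc, 290 mm across, level, top face 30 mm above the counter; origin on the axis, 12 mm above the counter. Turns both ways without stops, with a light drag (about 2 N at the rim) that stops it within about 2 degrees when let go. Four vessels stand in nests 75 mm from the axis at 0, 90, 180 and 270 degrees from its own x axis; which vessel is in which nest varies.
- peg (a point): Top centre of one of four alike upright black pegs on the carousel's rim, 14 mm across, 45 mm high (tops 75 mm above the counter), 133 mm from the axis, at 45 (this one), 135, 225 and 315 degrees from the carousel's own x axis. Any of them may be pushed sideways along the rim.
- hopper_cup: The hopper cup: open galvanized cup, 58 mm high, foot 54 mm across, flared out to a mouth 74 mm across, the widest of the four vessels. It stands with its foot (54 mm across) between four 14 mm high pins of a carousel nest, loose, with about 1.5 mm of play. Origin: centre of its underside.
- tin: Open galvanized tin with straight walls, 54 mm across, 52 mm high. It stands with its foot (54 mm across) between four 14 mm high pins of a carousel nest, loose, with about 1.5 mm of play. Origin: centre of its underside.
- pot: Closed galvanized pot with a flat lid 58 mm across and a thin knob, 55 mm high. It stands with its foot (54 mm across) between four 14 mm high pins of a carousel nest, loose, with about 1.5 mm of play. Origin: centre of its underside.
- cal_weight: Solid steel calibration weight, 54 mm across, with a knob 30 mm across, 55 mm high. It stands with its foot (54 mm across) between four 14 mm high pins of a carousel nest, loose, with about 1.5 mm of play. Origin: centre of its underside.
- meter: Fixed beige meter, 180 mm wide (y): front deck 50 mm high, x = -80 to 80 mm, with the chrome toggle in its middle; behind it (x = 80 to 210 mm) a housing 150 mm high. Origin: on the counter, below the toggle. Its +x points away from the robot within 9 degrees. It stands beside the carousel, on either side.
- toggle (a joint): Toggle of the meter, rad: 0 leaning towards the robot (-x of the meter, about 0.5 rad from upright), 1.0 fully over away from the robot (+x). It starts between 0 and 0.12 and stays where it is left.
- toggle_tip (a point): Tip of the chrome toggle, a bar 60 mm long standing up from a small block on the meter's deck. It travels about 60 mm along the meter's +x in being pushed over.
- scoop: Yellow plastic scoop, 150 mm long, 34 mm high, on the right. Bystander on the counter. Origin: centre of its underside.
- sample_lid: Smoked acrylic disc lid, 90 mm across, with a small knob, 22 mm high. Bystander on the counter. Origin: centre of its underside.
- jar: Small jar, 44 mm across, 70 mm high, beyond and between carousel and meter. Bystander on the counter. Origin: centre of its underside.
- mug: White mug, 80 mm across, 90 mm high, on the right. Bystander on the counter. Origin: centre of its underside.
- block_weight: Steel weight with a knob, 44 mm across, 58 mm high, on the left. Bystander on the counter. Origin: centre of its underside.
There are look-alikes about, which are no part of the job. What is shaped like the tin but yellow is not meant.

How it is judged:
By the outcome, as a careful person would: the job done as asked, in the order asked, and still so for the second after the job is handed in, with the robot touching nothing.
It also fails if it takes over 64 s, if anything falls off the work surface, if the arm or the gripper's body presses on something with over 40 N, if the wrist force passes 120 N, or if a joint passes its speed limit or range.

## Working session

There is one attempt and no reset: what is moved stays moved. The work goes in short steps, Python scripts to look and compute and a tool call to move; the robot and the scene stay as the last step left them, time stands still between calls to the robot, and variables do not carry over. Pictures are saved under pics/ and viewed, about 8 in all and at most 12, crops included, and the job is handed in when it is done.

Besides the shell and the picture viewer there is one more tool, called after "Request:" as name(argument=value, ...) on one line, values as JSON. drive_tool: Moves the arm, as the interface text tells. Its arguments: {"type":"object","properties":{"steps":{"type":"array","items":{"type":"array","items":{"type":"number"}}},"force":{"type":"number"}},"required":["steps"]}

```bash
mkdir -p pics; ls; cat > h.py <<'E'
import numpy as np, cv2
from scipy.spatial.transform import Rotation as R
from plant import readout, read_camera, sign_off, ctrl
def K(c):
    f=c["frame"].shape[0]/2/np.tan(np.radians(c["vertical_fov"])/2)
    return f,c["cx"],c["cy"]
def ray(c,u,v):
    f,cx,cy=K(c); d=np.array([(u-cx)/f,-(v-cy)/f,-1.])
    return np.array(c["eye"]),R.from_quat(c["orientation"]).apply(d)
def onplane(c,u,v,z):
    e,d=ray(c,u,v); return e+d*(z-e[2])/d[2]
def proj(c,p):
    f,cx,cy=K(c); q=R.from_quat(c["orientation"]).inv().apply(np.array(p)-c["eye"])
    return cx+f*q[0]/-q[2], cy-f*q[1]/-q[2]
def save(c,n,s=1.5):
    cv2.imwrite("pics/"+n,cv2.resize(c["frame"][:,:,::-1],None,fx=s,fy=s))
E
python3 - <<'E'
from h import *
for n in("top","scene"):
    c=read_camera(n); save(c,n+"0.png"); print({k:v for k,v in c.items() if k!="frame"})
    np.save(n+"0.npy",c,allow_pickle=True)
print(readout.get_state())
E
```

```text
pics
{'vertical_fov': 48.84808581098596, 'cx': 257.8304549643889, 'cy': 188.32821267563133, 'eye': array([ 0.35332767, -0.01020096,  1.30909686]), 'orientation': array([-0.06053439,  0.04248766,  0.71452875, -0.69568603])}
{'vertical_fov': 44.86099539696007, 'cx': 241.63294266722073, 'cy': 191.7269518561032, 'eye': array([1.44800619, 0.40630414, 1.21033123]), 'orientation': array([0.19667605, 0.30811595, 0.77270108, 0.51895677])}
{'time': 0.1, 'qpos': array([ 1.14402508e+00,  2.87104340e-01,  1.57806978e+00, -1.01928893e-05,
        1.27861079e+00, -1.49999415e-01]), 'dq': array([-0.00025658, -0.00091398, -0.00193785,  0.00026798,  0.00252459,
        0.00167333]), 'joint_efforts': array([ 1.36838138e-03, -4.07293904e+01, -2.93700153e+01, -1.04076137e-04,
        3.35664139e-03,  1.29544929e-05]), 'eef_pos': array([0.18416176, 0.64875422, 0.23004612]), 'tcp_rot': array([ 0.09679645,  0.70056365, -0.09828456,  0.70012939]), 'contact_force': array([-0.02230152,  0.50908159, -0.77300905]), 'wrist_torque': array([ 0.01693186, -0.06480616,  0.04019883]), 'opening': 1.0029006738723227}
```

View pics/top0.png

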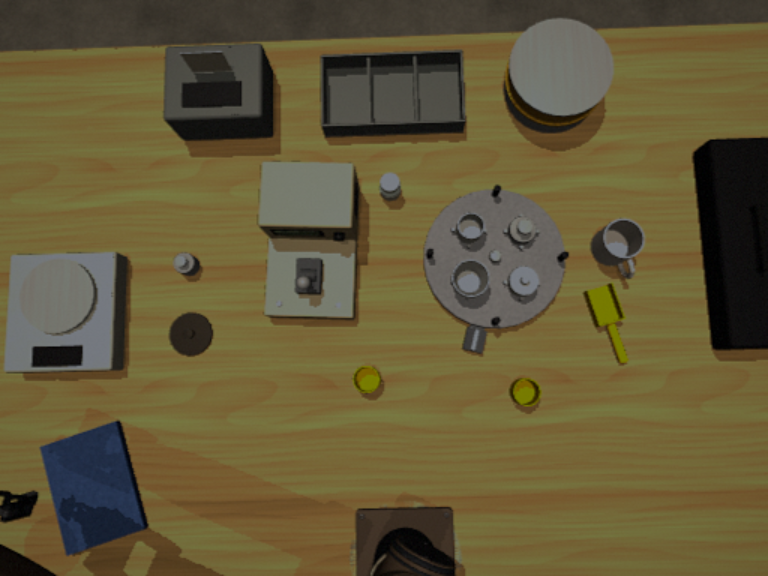

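View pics/scene0.png

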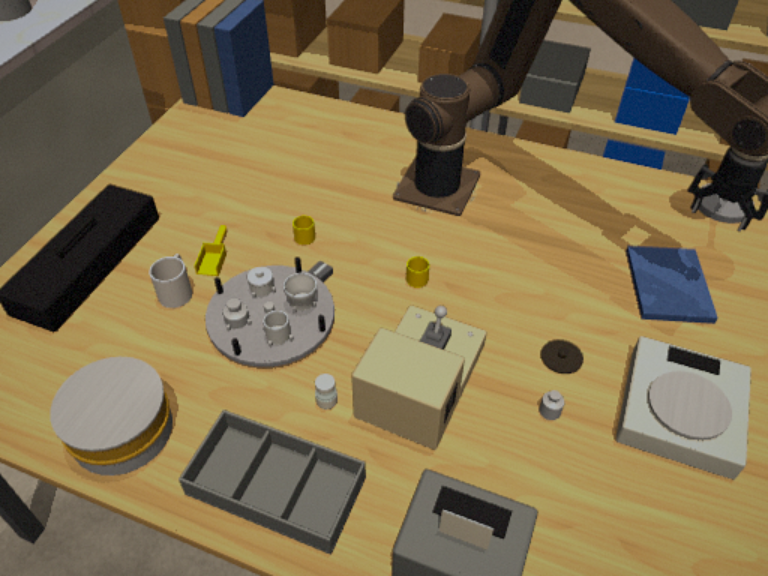

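The top view shows the carousel centred near (495,258) in the 1.5x picture. The hopper cup (widest) is at (470,279), the pointer at (475,338), and the pegs at (497,190), (430,253), (563,257) and (495,321). The meter is on the left with its toggle at (305,280). In the scene view the cup stands near the pointer.

```bash
cat > m.py <<'E'
from h import *
def blobs(m,a=10):
    n,l,s,ce=cv2.connectedComponentsWithStats(m.astype(np.uint8))
    return [(ce[i],s[i],l==i) for i in range(1,n) if s[i,4]>=a]
def pegs(c,C,r=.133):
    # dark pixels around the rim; peg top centre & base from ends of blob along the view direction
    g=c["frame"].max(2); out=[]
    H,W=g.shape
    for ce,s,l in blobs(g<45,8):
        p=onplane(c,*ce,.052)
        if abs(np.hypot(*(p[:2]-C[:2]))-r)<.02 and s[4]<150:
            out.append((p,s[4],ce))
    return out
E
python3 - <<'E'
from m import *
c=np.load("top0.npy",allow_pickle=True).item()
f=c["frame"]; hsv=cv2.cvtColor(f,cv2.COLOR_RGB2HSV)
print("nadir",proj(c,[c["eye"][0],c["eye"][1],0]))
# disc: grey low sat
m=(hsv[...,1]<60)&(hsv[...,2]>60)
for ce,s,l in blobs(m,100): print(ce.round(1),s)
cy,cx=172,330
l=[l for ce,s,l in blobs(m,100) if l[190:200,285:300].any() and s[4]>4000]
cn=max(cv2.findContours(l[0].astype(np.uint8),cv2.RETR_EXTERNAL,cv2.CHAIN_APPROX_NONE)[0],key=cv2.contourArea)[:,0]
P=np.array([onplane(c,u,v,.03)[:2] for u,v in cn])
from scipy.optimize import least_squares
r=least_squares(lambda q:np.hypot(*(P-q[:2]).T)-q[2],[.5,-.15,.145],loss="soft_l1",f_scale=.002)
print("disc",r.x)
for p in pegs(c,np.r_[r.x[:2],0]): print(p, np.degrees(np.arctan2(*(p[0][:2]-r.x[:2])[::-1])))
cv2.imwrite("pics/crop1.png",cv2.resize(f[120:245,270:395,::-1],None,fx=4.8,fy=4.8,interpolation=cv2.INTER_CUBIC))
E
```

```text
nadir (np.float64(269.53917403529465), np.float64(250.286507379872))
[154.6  13.7] [138   0  33  27 237]
[173.4   6.1] [162   0  22  15 132]
[277.1  12.3] [ 204    0  146   26 1393]
[57.  20.7] [ 11   6  81  26 689]
[373.7  43.7] [ 339   11   70   66 3600]
[184.4  19. ] [172  12  24  14 102]
[142.8  53. ] [ 110   29   64   50 1823]
[279.1  43.6] [214  33  96  46 170]
[262.4  65.3] [ 214   38   96   46 2793]
[203.6 128.8] [ 173  108   62   43 2490]
[259.4 122.6] [253 115  14  17 177]
[329.6 172.2] [ 283  127   93   92 6298]
[413.6 162. ] [402 146  28  39 369]
[205.4 188.8] [ 177  159   60   52 2109]
[ 40.3 205.5] [   3  168   75   80 5110]
[122.2 174.8] [116 169  14  13 143]
disc [ 0.58821838 -0.19878592  0.14149294]
(array([ 0.72070725, -0.20678359,  0.052     ]), np.int32(30), array([330.4       , 127.23333333])) -3.454459166744561
(array([ 0.5954812 , -0.06741772,  0.052     ]), np.int32(23), array([286.17391304, 168.82608696])) 86.83556911472131
(array([ 0.58171688, -0.33303769,  0.052     ]), np.int32(32), array([374.90625, 170.71875])) -92.77253312290443
(array([ 0.45547692, -0.19219236,  0.052     ]), np.int32(22), array([329.90909091, 213.95454545])) 177.1563302993397
```

View pics/crop1.png

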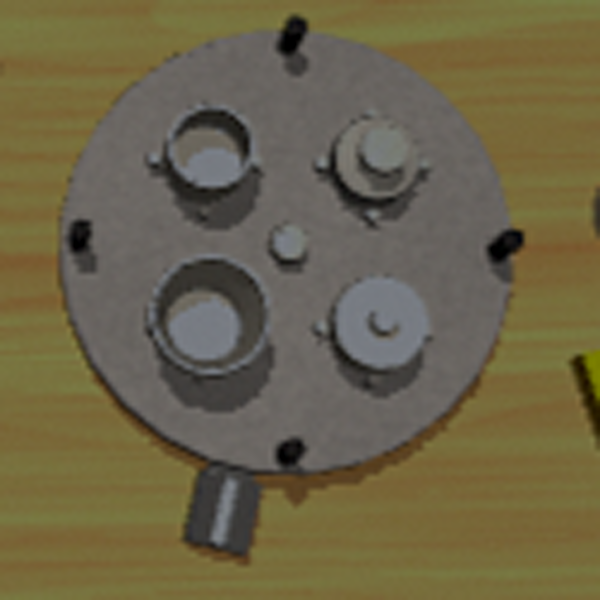

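The crop shows the pegs, the cup mouth at about (209,315), and the pointer's white line running from (230,478) to (217,545). Next: pointer angle, cup angle, and meter and toggle geometry.

```bash
python3 - <<'E'
from m import *
c=np.load("top0.npy",allow_pickle=True).item(); s=np.load("scene0.npy",allow_pickle=True).item()
C=np.array([.5883,-.1998])
def ang(p): d=p[:2]-C; return np.degrees(np.arctan2(d[1],d[0]))%360, np.hypot(*d)
px=lambda u,v:(270+(u+.5)/4.8-.5,120+(v+.5)/4.8-.5)
for n,u,v,z in(("lineA",231,478,.022),("lineB",217,545,.022),("mouth",209,315,.088),("tin",209,148,.082),("pot",381,323,.08),("hub",289,243,.04)):
    p=onplane(c,*px(u,v),z); print(n,p.round(4),ang(p))
# dark pointer block mask in crop region, centroid at z .022
g=c["frame"].astype(int); reg=np.zeros(g.shape[:2],bool); reg[217:238,305:328]=1
hsv=cv2.cvtColor(c["frame"],cv2.COLOR_RGB2HSV)
m=(hsv[...,1]<70)&reg
for ce,st,l in blobs(m,20):
    rr=cv2.minAreaRect(np.argwhere(l)[:,::-1].astype(np.float32)); print("ptr",ce,st,rr,ang(onplane(c,*ce,.022)))
w=reg&(g.min(2)>90)&(hsv[...,1]<60); v,u=np.nonzero(w)
print("white",len(u)); 
if len(u): 
    P=np.array([onplane(c,a,b,.022)[:2] for a,b in zip(u,v)]); print(ang(P.mean(0)),P.mean(0)); d=np.linalg.svd(P-P.mean(0))[2][0]; print(np.degrees(np.arctan2(d[1],d[0])))
# meter: toggle tip two-view: knob
def tri(p,q):
    (a,d),(b,e)=ray(c,*p),ray(s,*q); t=np.linalg.lstsq(np.c_[d,-e],b-a,rcond=None)[0]; x,y=a+d*t[0],b+e*t[1]; return (x+y)/2,np.linalg.norm(x-y)
a=cv2.resize(c["frame"][100:220,165:245,::-1],None,fx=5,fy=5,interpolation=cv2.INTER_CUBIC)
b=cv2.resize(s["frame"][195:275,255:335,::-1],None,fx=5,fy=5,interpolation=cv2.INTER_CUBIC)
o=np.zeros((600,800,3),np.uint8);o[:600,:400]=a;o[:400,400:]=b;cv2.imwrite("pics/crop2.png",o)
E
```

```text
lineA [ 0.443 -0.159  0.022] (np.float64(164.30336937118685), np.float64(0.1509051854717925))
lineB [ 0.4011 -0.1483  0.022 ] (np.float64(164.61335071729854), np.float64(0.19411526709564975))
mouth [ 0.5376 -0.1425  0.088 ] (np.float64(131.50879035650692), np.float64(0.07649623541489538))
tin [ 0.6427 -0.1477  0.082 ] (np.float64(43.75006414278771), np.float64(0.075320120914944))
pot [ 0.5309 -0.2475  0.08  ] (np.float64(219.72991986715638), np.float64(0.0746832904495725))
hub [ 0.5895 -0.2002  0.04  ] (np.float64(341.01484010365857), np.float64(0.0012453343245038065))
ptr [316.61135371 225.05240175] [309 217  19  19 229] ((317.5000305175781, 224.50003051757812), (15.279744148254395, 19.160314559936523), 14.03624439239502) (np.float64(164.5601279443831), np.float64(0.1690298358000919))
white 42
(np.float64(165.19719692412468), np.float64(0.1690584354991207)) [ 0.42485246 -0.15660674]
145.7220311802007
```

View pics/crop2.png

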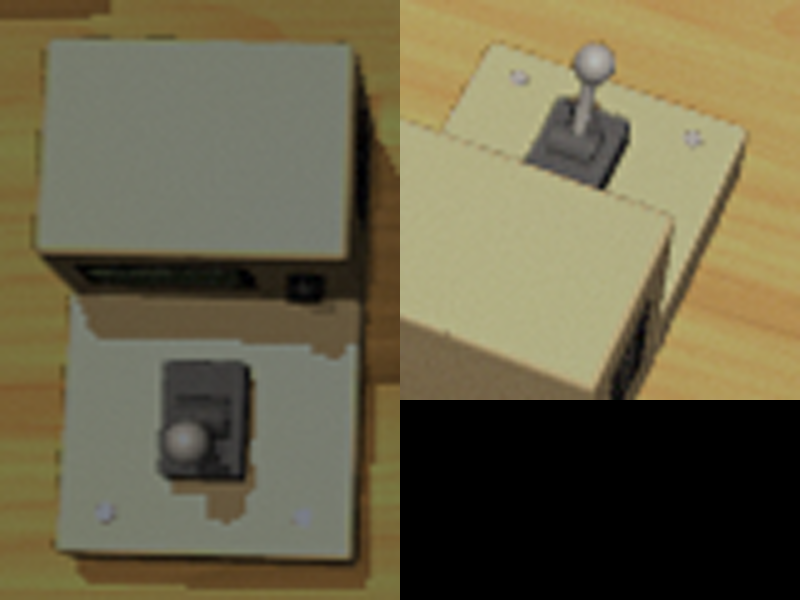

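Pegs and nest vessels agree: the cup is at about 131.9° and the pointer at about 164.5°, so the turn is about +32.6° counter-clockwise. Crop 2 shows the toggle ball at (184,441) from the top and (594,63) from the scene camera.

```bash
python3 - <<'E'
from m import *
c=np.load("top0.npy",allow_pickle=True).item(); s=np.load("scene0.npy",allow_pickle=True).item()
def tri(p,q):
    (a,d),(b,e)=ray(c,*p),ray(s,*q); t=np.linalg.lstsq(np.c_[d,-e],b-a,rcond=None)[0]; x,y=a+d*t[0],b+e*t[1]; return (x+y)/2,np.linalg.norm(x-y)
print("tip",tri((165+184.5/5-.5,100+441.5/5-.5),(255+194.5/5-.5,195+63.5/5-.5)))
q=lambda u,v,z:onplane(c,165+(u+.5)/5-.5,100+(v+.5)/5-.5,z)
for n,a in dict(fl=(57,549,.05),fr=(352,557,.05),hfl=(38,250,.15),hfr=(348,257,.15),hbl=(52,42,.15),hbr=(350,43,.15),blk0=(163,478,.05),blk1=(246,478,.05)).items(): print(n,q(*a).round(4))
# yellow tins etc
for n,u,v,z in(("tinA",368,379,.05),("tinB",525,392,.05),("scoop",620,360,.02)): print(n,onplane(c,u/1.5,v/1.5,z).round(3))
st=readout.get_state(); print(R.from_quat(st["tcp_rot"]).as_matrix().round(3)); print(ctrl.grasp_offset,[a for a in dir(ctrl) if a[0]!='_'])
E
```

```text
tip (array([0.53232717, 0.17768231, 0.13312167]), np.float64(0.001392561787166817))
fl [0.4818 0.2672 0.05  ]
fr [0.4721 0.0897 0.05  ]
hfl [0.6415 0.2566 0.15  ]
hfr [0.632  0.0812 0.15  ]
hbl [0.7635 0.2491 0.15  ]
hbr [0.7571 0.078  0.15  ]
blk0 [0.523  0.2031 0.05  ]
blk1 [0.5216 0.1529 0.05  ]
tinA [0.348 0.061 0.05 ]
tinB [ 0.316 -0.244  0.05 ]
scoop [ 0.373 -0.442  0.02 ]
[[-0.001  0.273  0.962]
 [-0.002  0.962 -0.273]
 [-1.    -0.002 -0.   ]]
0.0187 ['Unreachable', 'grasp_offset']
```

Request:
drive_tool(steps=[[0, 0, 0, -8, 0], [0, 0, 0, -7.8, 0], [0, -3.4, 3.4, 0, 0], [0, -3.4, 3.4, 0, 0], [0, -3.4, 3.4, 0, 0], [0, -3.4, 3.4, 0, 0], [0, -3.4, 3.4, 0, 0], [0, -3.4, 3.4, 0, 0], [0, -4.5, 0.5, 0, 0], [0, -4.5, 0.5, 0, 0]])

```text
time: 1.1
eef_pos: [0.3987, 0.3531, 0.2306]
tcp_rot: [0.0, 0.707, -0.001, 0.707]
contact_force: [-0.0, 0.7, 0.3]
opening: -0.003
```

Request:
drive_tool(steps=[[0, -4.5, 0.5, 0, 0], [0, -4.5, 0.5, 0, 0], [0, -4.5, 0.5, 0, 0], [0, -4.5, 0.5, 0, 0], [0, -4.5, 0.5, 0, 0], [0, -4.5, 0.5, 0, 0], [0, -4.5, 0.5, 0, 0], [0, -4.5, 0.5, 0, 0], [0, -4.5, 0.5, 0, 0], [0, 0, 0, 0, 0]])

```text
time: 2.1
eef_pos: [0.4428, -0.0543, 0.2312]
tcp_rot: [0.002, 0.707, -0.003, 0.707]
contact_force: [-0.6, 0.6, 0.6]
opening: 0.002
```

Now over to x 0.457, y -0.145 and down.

Request:
drive_tool(steps=[[0, -4.5, 0.7, 0, 0], [0, -4.5, 0.7, 0, 0], [4, 0, 0, 0, 0], [4, 0, 0, 0, 0], [4, 0, 0, 0, 0], [3, 0, 0, 0, 0], [2, 0, 0, 0, 0], [1.6, 0, 0, 0, 0], [0, 0, 0, 0, 0], [0, 0, 0, 0, 0]])

```text
time: 3.1
eef_pos: [0.4565, -0.1393, 0.0453]
tcp_rot: [0.0, 0.707, 0.0, 0.707]
contact_force: [1.5, -0.2, -0.5]
opening: 0.004
```

```bash
python3 - <<'E'
from h import *
t=read_camera("top");s=read_camera("scene")
a=cv2.resize(t["frame"][120:245,270:395,::-1],(400,400),interpolation=cv2.INTER_CUBIC)
b=cv2.resize(s["frame"][140:265,130:255,::-1],(400,400),interpolation=cv2.INTER_CUBIC)
cv2.imwrite("pics/a1.png",np.hstack([a,b]))
E
```

```text
(no output)
```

View pics/a1.png

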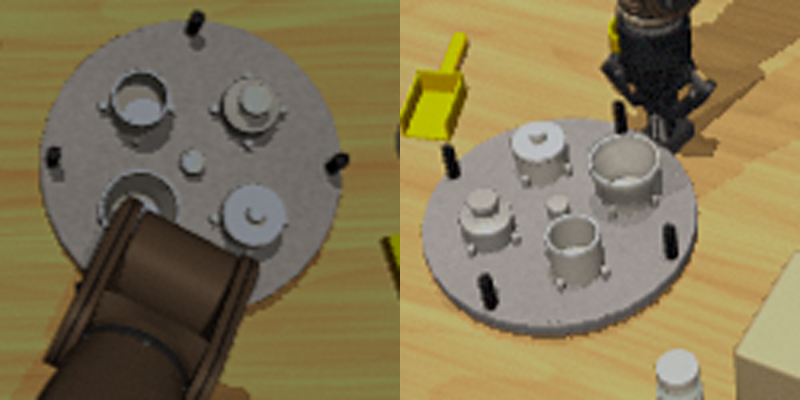

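The finger stands on the +y side of the near peg and is clear of the vessels. I'll push slowly, covering most of the way first.

Request:
drive_tool(steps=[[0, -1, 0, 0, 0], [0, -1, 0, 0, 0], [0, -1, 0, 0, 0], [0, -1, 0, 0, 0], [0, -0.8, 0.1, 0, 0], [0, -0.8, 0.1, 0, 0], [0, -0.8, 0.2, 0, 0], [0, -0.6, 0.2, 0, 0], [0, -0.5, 0.2, 0, 0], [0, 0, 0, 0, 0]])

```text
time: 4.2
eef_pos: [0.4653, -0.2161, 0.0456]
tcp_rot: [-0.0, 0.707, -0.001, 0.708]
contact_force: [-0.9, 0.7, 0.6]
opening: 0.0
```

```bash
cat > ang.py <<'E'
from m import *
C=np.array([.5883,-.1998])
t=read_camera("top"); np.save("top1.npy",t,allow_pickle=True)
for p,a,ce in pegs(t,C):
    d=p[:2]-C; print(np.degrees(np.arctan2(d[1],d[0])).round(2),np.hypot(*d).round(4),a,ce.round(1))
E
python3 ang.py
```

```text
16.79 0.1334 24 [315.5 129.2]
-72.76 0.1329 31 [371.8 155.8]
106.86 0.1327 20 [288.5 183.7]
```

Request:
drive_tool(steps=[[0, -0.5, 0.2, 0, 0], [0, -0.5, 0.2, 0, 0], [0, -0.4, 0.2, 0, 0], [0, -0.3, 0.1, 0, 0], [0, -0.3, 0.1, 0, 0], [0, -0.2, 0.1, 0, 0], [0, -0.1, 0, 0, 0], [0, 0, 0, 0, 0], [0, 0, 0, 0, 0]])

```text
time: 5.15
eef_pos: [0.4737, -0.2382, 0.0455]
tcp_rot: [0.0, 0.707, -0.001, 0.707]
contact_force: [0.4, 0.3, -0.1]
opening: -0.001
```

```bash
python3 ang.py
```

```text
26.93 0.1326 26 [308.6 132.4]
-62.84 0.133 30 [368.5 149. ]
116.79 0.133 20 [291.5 190.7]
```

Request:
drive_tool(steps=[[0, -0.2, 0.1, 0, 0], [0, -0.2, 0.1, 0, 0], [0, -0.1, 0, 0, 0], [0, 0, 0, 0, 0], [0, 0, 0, 0, 0]])

```text
time: 5.7
eef_pos: [0.4756, -0.2433, 0.0454]
tcp_rot: [0.0, 0.707, -0.001, 0.707]
contact_force: [0.4, 0.9, -0.1]
opening: -0.003
```

```bash
python3 ang.py
```

```text
29.46 0.1326 28 [307.  133.4]
-60.61 0.1322 29 [367.4 147.7]
119.37 0.1328 19 [292.6 192.4]
```

Request:
drive_tool(steps=[[0, 1, 0, 0, 0], [0, 1, 0, 0, 0], [-2, 0, 0, 0, 0], [-4, 0, 0, 0, 0], [-4, 0, 0, 0, 0], [-4, 0, 0, 0, 0], [-4, 0, 0, 0, 0], [0, 4, 0, 0, 0], [0, 4, 0, 0, 0], [0, 4, 0, 0, 0]])

```text
time: 6.75
eef_pos: [0.4751, -0.1013, 0.2256]
tcp_rot: [0.0, 0.707, -0.001, 0.707]
contact_force: [0.8, 0.5, -0.5]
opening: -0.001
```

Request:
drive_tool(steps=[[0, 4.5, 0, 0, 0], [0, 4.5, 0, 0, 0], [0, 4.5, 0, 0, 0], [0, 4.5, 0, 0, 0], [0, 4.5, 0, 0, 0], [0, 4.5, 0, 0, 0], [0, 1, 0, 0, 0], [0, 0, 0, 0, 0], [0, 0, 0, 0, 0]])

```text
time: 7.65
eef_pos: [0.4756, 0.1765, 0.225]
tcp_rot: [-0.0, 0.707, -0.001, 0.707]
contact_force: [0.3, -0.2, -0.5]
opening: -0.001
```

```bash
python3 ang.py; python3 - <<'E'
from m import *
t=np.load("top1.npy",allow_pickle=True).item()
cv2.imwrite("pics/a2.png",cv2.resize(t["frame"][110:250,165:395,::-1],None,fx=3.4,fy=3.4,interpolation=cv2.INTER_CUBIC))
E
```

```text
29.46 0.1326 28 [307.  133.4]
-60.73 0.1321 28 [367.4 147.8]
119.37 0.1328 19 [292.6 192.4]
-150.41 0.1327 24 [354.3 207.4]
```

View pics/a2.png

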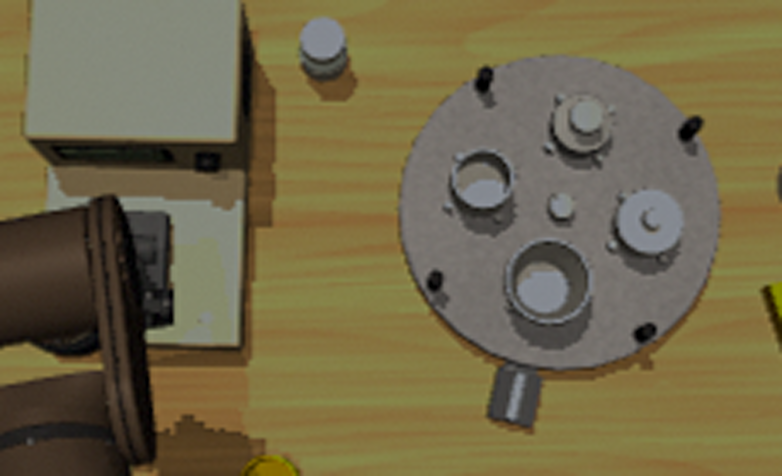

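The carousel is at rest with the cup at 164.4°, against 164.5° for the pointer. Next is the toggle: descend in front of it and push along +x.

Request:
drive_tool(steps=[[4, 0, 0, 0, 0], [4, 0, 0, 0, 0], [3, 0, 0, 0, 0], [1.3, 0, 0, 0, 0], [0, 0, 1, 0, 0], [0, 0, 1, 0, 0], [0, 0, 1, 0, 0], [0, 0, 1, 0, 0], [0, 0, 1, 0, 0], [0, 0, 0, 0, 0]])

```text
time: 8.7
eef_pos: [0.5281, 0.177, 0.1032]
tcp_rot: [0.001, 0.706, -0.0, 0.708]
contact_force: [0.4, -0.1, -0.5]
opening: -0.005
```

```bash
python3 - <<'E'
from m import *
s=read_camera("scene")
cv2.imwrite("pics/a3.png",cv2.resize(s["frame"][150:280,220:350,::-1],None,fx=4,fy=4,interpolation=cv2.INTER_CUBIC))
E
```

```text
(no output)
```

View pics/a3.png

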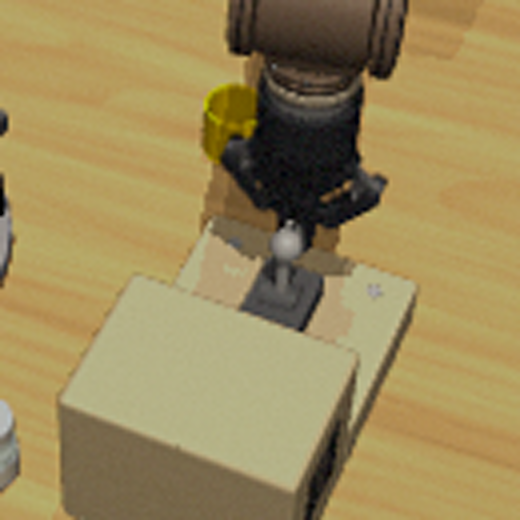

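The finger is centred behind the ball and has started moving it. I'll keep pushing until the force shows the end stop.

Request:
drive_tool(steps=[[0, 0, 0.8, 0, 0], [0, 0, 0.8, 0, 0], [0, -0.1, 0.8, 0, 0], [0, 0, 0.5, 0, 0], [0, -0.1, 0.5, 0, 0], [0, 0, 0.3, 0, 0], [0, 0, 0, 0, 0]])

```text
time: 9.45
eef_pos: [0.5583, 0.1754, 0.1014]
tcp_rot: [0.0, 0.712, -0.0, 0.702]
contact_force: [-13.1, 0.9, 7.5]
opening: 0.001
```

Request:
drive_tool(steps=[[0, 0, 0.3, 0, 0], [0, 0, 0.2, 0, 0], [0, 0, 0, 0, 0]])

```text
time: 9.75
eef_pos: [0.5588, 0.1754, 0.1011]
tcp_rot: [-0.0, 0.717, -0.001, 0.697]
contact_force: [-24.7, 0.4, 16.1]
opening: 0.001
```

The force direction (-24.7, +16.1) matches a bar leaning about 0.55 rad away against its stop. Backing off to check.

Request:
drive_tool(steps=[[0, 0, -0.8, 0, 0], [0, 0, -2, 0, 0], [0, 0, -3, 0, 0], [-1, 0, -2, 0, 0], [-4, 0, -1, 0, 0], [-4, 0, 0, 0, 0], [-4, 3, 0, 0, 0], [0, 4, 0, 0, 0], [0, 4, 0, 0, 0], [0, 4, 0, 0, 0]])

```text
time: 10.75
eef_pos: [0.481, 0.3266, 0.2335]
tcp_rot: [0.001, 0.706, -0.0, 0.708]
contact_force: [0.5, -0.3, 0.4]
opening: -0.0
```

Request:
drive_tool(steps=[[0, 4, 0, 0, 0], [0, 4, 0, 0, 0], [0, 0, 0, 0, 0], [0, 0, 0, 0, 0], [0, 0, 0, 0, 0], [0, 0, 0, 0, 0]])

```text
time: 11.35
eef_pos: [0.4806, 0.4039, 0.2324]
tcp_rot: [0.001, 0.707, -0.001, 0.707]
contact_force: [-0.5, -0.8, -0.2]
opening: -0.003
```

```bash
python3 ang.py; python3 - <<'E'
from m import *
t=np.load("top1.npy",allow_pickle=True).item()
s=read_camera("scene"); np.save("scene1.npy",s,allow_pickle=True)
a=cv2.resize(t["frame"][100:220,165:245,::-1],None,fx=5,fy=5,interpolation=cv2.INTER_CUBIC)
b=cv2.resize(s["frame"][195:275,255:335,::-1],None,fx=5,fy=5,interpolation=cv2.INTER_CUBIC)
o=np.zeros((600,800,3),np.uint8);o[:600,:400]=a;o[:400,400:]=b;cv2.imwrite("pics/a4.png",o)
E
```

```text
29.46 0.1326 28 [307.  133.4]
-60.61 0.1322 29 [367.4 147.7]
119.37 0.1328 19 [292.6 192.4]
-150.41 0.1327 24 [354.3 207.4]
```

View pics/a4.png

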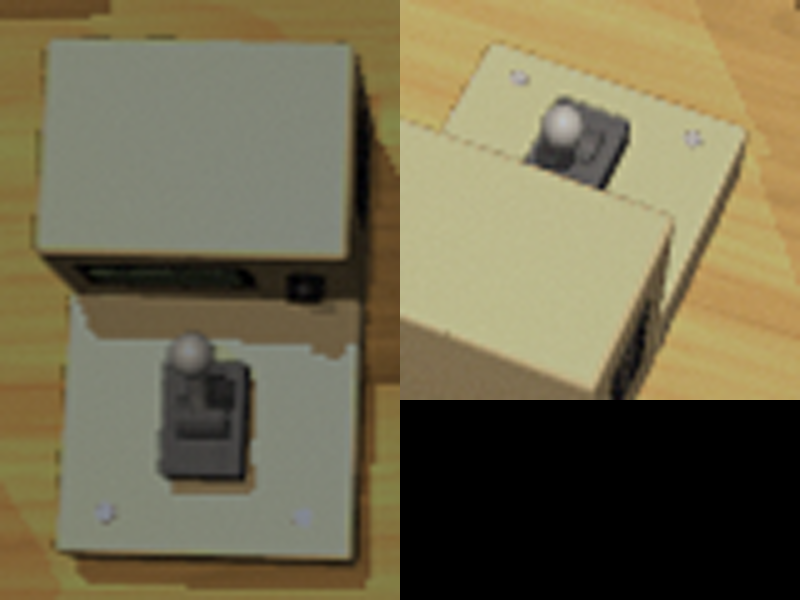

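The ball has moved to (190,353) in the top view and (563,124) in the scene view. I'll triangulate its travel, compare the rest of the scene with the start, and hand in if both are good.

```bash
python3 - <<'E'
from m import *
c=np.load("top1.npy",allow_pickle=True).item(); s=np.load("scene1.npy",allow_pickle=True).item()
(a,d),(b,e)=ray(c,165+190.5/5-.5,100+353.5/5-.5),ray(s,255+163.5/5-.5,195+124.5/5-.5)
t=np.linalg.lstsq(np.c_[d,-e],b-a,rcond=None)[0]; x=(a+d*t[0]+b+e*t[1])/2
print("tip",x,"travel",np.linalg.norm(x-[.5323,.1777,.1331]))
# bystander motion check (scoop, yellow tins, mug, jar, lid, weight) top0 vs now
c0=np.load("top0.npy",allow_pickle=True).item()
D=np.abs(c["frame"].astype(int)-c0["frame"]).max(2)
for n,u,v in(("scoop",608,322),("tinA",368,379),("tinB",525,392),("mug",620,242),("jar",390,186),("lid",190,334),("wt",186,264)):
    u,v=int(u/1.5),int(v/1.5); print(n,(D[v-14:v+14,u-14:u+14]>40).sum())
E
```

```text
tip [0.58316104 0.1747559  0.13050535] travel 0.051012204895197075
scoop 0
tinA 0
tinB 0
mug 0
jar 0
lid 0
wt 0
```

Bystanders are unmoved. The ball travelled 51 mm, which is plausible for the ball centre but a little under 60 mm. To be sure, I'll push once more, higher on the ball.

Request:
drive_tool(steps=[[0, -4.5, 0, 0, 0], [0, -4.5, 0, 0, 0], [0, -4.5, 0, 0, 0], [0, -4.5, 0, 0, 0], [0, -4.8, 0, 0, 0], [4, 0, 0, 0, 0], [4, 0, 0, 0, 0], [3.5, 0, 0, 0, 0], [0, 0, 3, 0, 0], [0, 0, 2, 0, 0]])

```text
time: 12.45
eef_pos: [0.5291, 0.1759, 0.1151]
tcp_rot: [0.001, 0.708, -0.001, 0.706]
contact_force: [1.4, 0.4, 0.5]
opening: -0.001
```

Request:
drive_tool(steps=[[0, 0, 1, 0, 0], [0, 0, 1, 0, 0], [0, 0, 0.5, 0, 0], [0, 0, 0.4, 0, 0], [0, 0, 0.3, 0, 0], [0, 0, 0, 0, 0]])

```text
time: 13.05
eef_pos: [0.5608, 0.1769, 0.1173]
tcp_rot: [0.0, 0.708, -0.0, 0.706]
contact_force: [-3.5, -0.5, 2.7]
opening: -0.003
```

Request:
drive_tool(steps=[[0, 0, 0.3, 0, 0], [0, 0, 0.2, 0, 0], [0, 0, 0, 0, 0]])

```text
time: 13.35
eef_pos: [0.5613, 0.177, 0.1172]
tcp_rot: [-0.001, 0.713, -0.001, 0.701]
contact_force: [-17.9, -2.0, 12.1]
opening: -0.003
```

It met the same hard stop, so the toggle is fully over. Retreating as before.

Request:
drive_tool(steps=[[0, 0, -0.8, 0, 0], [0, 0, -2, 0, 0], [0, 0, -3, 0, 0], [-1, 0, -2, 0, 0], [-4, 0, -1, 0, 0], [-4, 0, 0, 0, 0], [-3, 3, 0, 0, 0], [0, 4, 0, 0, 0], [0, 4, 0, 0, 0], [0, 4, 0, 0, 0]])

```text
time: 14.35
eef_pos: [0.4794, 0.3287, 0.2381]
tcp_rot: [0.001, 0.706, 0.0, 0.708]
contact_force: [1.4, -0.5, -0.2]
opening: 0.004
```

Request:
drive_tool(steps=[[0, 4, 0, 0, 0], [0, 4, 0, 0, 0], [0, 0, 0, 0, 0], [0, 0, 0, 0, 0], [0, 0, 0, 0, 0]])

```text
time: 14.85
eef_pos: [0.4792, 0.4064, 0.2371]
tcp_rot: [0.0, 0.707, -0.001, 0.707]
contact_force: [0.5, -0.6, 0.1]
opening: -0.001
```

```bash
cp top1.npy topprev.npy; python3 ang.py; python3 - <<'E'
from m import *
a,b=[np.load(f,allow_pickle=True).item()["frame"].astype(int) for f in("topprev.npy","top1.npy")]
print("toggle/meter px changed",(np.abs(a-b).max(2)[100:220,165:245]>40).sum(), readout.get_state()["contact_force"])
sign_off()
E
```

```text
29.29 0.1328 29 [307.  133.2]
-60.61 0.1322 29 [367.4 147.7]
119.5 0.1327 20 [292.6 192.4]
-150.41 0.1327 24 [354.3 207.4]
toggle/meter px changed 0 [ 0.07338976 -0.13826543  0.66122719]
the job is handed in; nothing more can be done
```

The flared hopper cup stands in line with the pointer and the toggle is fully over. The job was handed in at about 15 s, with the robot clear of everything.

- **Carousel:** I pushed the peg nearest the robot to turn the carousel about 32.5° counter-clockwise. It came to rest with the cup at about 164.4°, against about 164.5° for the pointer, and was still there at the last check.
- **Toggle:** I pushed it away from the robot until it hit its hard stop. The force there matched a bar leaning about 0.55 rad away, and a second push higher up, on the ball, met the same stop.
- **Bystanders:** The scoop, mug, jar, lid, block weight and yellow tins were unchanged in the top camera view, checked before the second toggle push. The gripper was kept away from the vessels throughout.
- **One number off:** The toggle's ball moved 51 mm by triangulation, against the "about 60 mm" given for the tip. I put this down to measuring the ball's centre and to the toggle not starting exactly at 0. That is why I pushed it a second time; the toggle did not move any further.

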